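# Press the glued wood slice with the hand float and hold

### The job

A round wood slice has just been glued to the collage panel on the tilted table easel. Lift the wide cork-faced hand float up and off its prongs on the tool rack, tilt it to the slope of the easel and lay its sole flush on the middle of the slice, then press gently with about a kilo's weight (10 N) so the glue can grab. Finish there, still gripping the float and pressing; do not drop the float, shift the easel board, or disturb the slim float and the other things on the table.

Things in the scene. Friction and masses are not known exactly. Their poses are not given: they have to be found in the camera images.
- float_grip (a point): wide hand float: centre of its grip bar (20 wide along x, 22 high along z, 124 mm long along y). Bar on two posts (20 by 14 mm, centred 54 mm either side of the middle) over a flat sole, 40 mm free between bar and sole. It hangs level, the bar's underside on two prongs 35 mm either side of its middle, at the left or right place of the rack. Mass 0.14 to 0.28 kg
- float_sole (a point): wide hand float: centre of the cork underside of its sole (76 mm wide along x, 130 mm long along y, 13 mm thick, plywood with cork below), 64 mm below float_grip; overall height 75 mm. z points up from the sole to the bar, y along the bar
- slim_float_grip (a point): slim hand float, left hanging: centre of its grip bar. Same bar, height and length as the wide one, but its sole is only 36 mm wide (x). It hangs at the other place of the rack, 180 mm from the wide one
- rack: tool rack, fixed; origin on the table under its cross bar (along y, 332 mm long, top 140 mm high). Steel prongs 7 mm thick reach level to its -x at y = -125, -55, 55, 125 mm, tops 128 mm high, tips 120 mm out, turned up 12 mm. Floats hang at x = -85, y = 90 or -90 mm, bars along y: raise 13 to 31 mm, then draw off to -x. Wooden foot 16 mm high, x = -100 to 30 mm
- slice: round wood slice on the easel board, 150 mm across, 6 mm thick, glued on a dark panel; 135 mm up the board from the hinge, its face 28 mm above the hinge plane. Origin at the centre of its upper face; z is the normal of that face, y runs level across the board, x straight up the slope
- easel_board (a joint): slope of the easel board and of the slice's face against the table (rad; 0 is level, 0.25 to 0.6 at the start). Clamped stiffly by friction
- easel: table easel, fixed; origin on the table under the middle of its wooden frame (340 along x, 270 along y, 30 mm high). Its 300 by 300 mm board is hinged along y at x = -150, z = 36 mm and rises to +x; a ledge 28 mm high runs along the hinge edge. Steel quadrants beside the board (y = 156 and -156 mm, x = -60 to -20 mm) rise 136 mm above the table
- tape: roll of paper tape lying flat, 104 mm across, 24 mm high; origin under its centre; leave alone
- jar: small brown jar, 60 mm across, 62 mm high; origin under its centre; leave alone
- paint1: grey paint bottle, 54 mm across, 155 mm high; origin under its centre; leave alone
- paint2: white paint bottle, 54 mm across, 135 mm high; origin under its centre; leave alone
- cup: empty white cup, 80 mm across, 85 mm high; origin under its centre; leave alone
- knife: palette knife lying flat, 200 mm long, under 30 mm high; leave alone
- offcut: wooden offcut, 90 by 45 by 20 mm; origin under its centre; leave alone
- brushes: pot of brushes, 76 mm across, 210 mm high with the brushes; origin under its centre; leave alone
Mind the look-alikes: they are no part of the job. Leave any orange or yellow look-alike of the part that bears float_grip alone.

How it is judged:
By the outcome, as a careful person would: the job done as asked, in the order asked, and still so for the second after the job is handed in, while the arm keeps its last pose, push and grip.
It also fails if it takes over 48 s, if anything falls off the work surface, if the arm or the gripper's body presses on something with over 40 N, if the wrist force passes 120 N, or if a joint passes its speed limit or range.

### The arm

A 6-joint arm with a two-finger parallel gripper is mounted at the origin on the work surface. World frame = base frame: x ahead of the robot, y to its left, z up, the work surface at z = 0. Lengths are in m, angles in degrees, forces in N, time in s.
With the tool pointing down it reaches from about 0.375 to 0.9 m from the base axis. Payload 3.1 kg.
Tool frame: the origin (TCP) lies between the finger pads; the fingertips stand 19 mm ahead of it and the grasp point (between the pads) is the TCP; z points along the fingers, x is the direction in which the jaws open and shut, and the axes are right-handed (so a half turn about z gives the same grasp; the last joint's range is limited). The gripper opens to 87 mm and grips with 3 to 60 N. Pads are 19 mm wide; open, the fingers measure 117 mm over their backs; the gripper's body (75 mm by 190 mm) begins 51 mm behind the grasp point.
Start: joints at [-74.8, 30.224, 82.088, -0, 67.689, -10.227], TCP at [0.268, -0.564, 0.21] pointing down, gripper open.
Joint ranges: [-176.69, 176.69], [-43.24, 126.21], [12.49, 139.97], [-82, 262], [0, 151.66], [-163.58, 163.58]. Speed limits (degrees/s): [159.86, 159.86, 180, 180, 180, 180].

### API

Orientations are given as a 3x3 rotation matrix whose columns are the frame's x, y, z axes.
In Python, from rig import read_state, capture, camera_info, hand_in, spot_in, silhouettes gives the robot as it stands.
- The arm moves only by the shell command python3 -m jog 'ROWS'. ROWS is text: rows parted by semicolons, each of 7 numbers parted by spaces: the shift along the tool's x, y, z in m, then the turn, a rotation vector about the tool's x, y, z in degrees, then the opening, from 0 (shut) to 1 (fully open). A call has 1 to 8 rows; each row is the pose to reach, as a shift and turn from the pose commanded when the call began, along the tool's axes at that moment; what a row does not reach only later rows make up. A row lasts 1/8 s, in which the tool goes at most 62.5 mm and 10.7 degrees, less where a joint would pass 70% of its speed; a pose out of reach is approached as far as the arm can. A call with a gripper value outside its range is refused whole. The fingers move at their own pace and stop on an object; the grip force is fixed at half the most. Time passes only in rows, so rows that repeat a pose let the fingers close. It gives the time, the measured TCP pose, the force and the opening at its end, in the units of the state.
- read_state(): the state, without advancing time (a new reading comes with each control period).
- capture(name): name is "scene" or "top" or "wrist"; returns (picture, depth): 420x560x3 uint8, red, green, blue; 420x560 float32, m along the optical axis (not along the pixel's ray), 0 where there is no reading.
- camera_info(name): a dict with "vfov" (degrees; the focal length in pixels is half the picture's height over the tangent of half this angle, whatever the lens; pixels are square), "cx", "cy" (the principal point, pixels), "dist" ([k1, k2, p1, p2, k3] as OpenCV has them; the pictures are not rectified), "R" (3x3) and "t" (3): a world point X has camera coordinates R X + t; the wrist camera has in their place "tool_from_camera" (4x4, takes a point from camera to tool coordinates, whose origin is the TCP and whose axes are the tool frame's). Camera axes: x right, y down, z forward; pixel columns grow to the right and rows downward; lengths in m; the calibration is good to about 2 mm. A picture is of the moment at which its call begins: read the wrist's pose just before it. camera_info takes no time and is no camera call.
- hand_in(): hands the job in, once; it reports no verdict.
Trained networks look in the newest picture that a camera, given by its name, has taken for a name from the list of things; names that differ only in an ending like _2 or _b are one class to them, and where a whole thing is asked for, a point or a joint stands for the part that bears it (a point fixed in the world has none). Each returns a list of dicts, best first, with "score" (0 to 1); they miss things now and then, are a little off and sometimes report something else, mostly with a low value. They report only what shows in the picture. A call takes as long as a camera call. They do not tell look-alikes from the thing itself.
- spot_in(label, camera): "centre" ([x, y, z] in m, in world coordinates, good to about 4 mm: the middle of the surface that is visible of it).
- silhouettes(label, camera): "region" (420x560 bool, what is visible of it).
The state is a dict: "time_s": time; "joint_positions": joint angles; "qvel": joint speeds; "tau": joint torques, N m; "position": TCP position; "tcp_rot": TCP orientation; "force": force on the tool from outside, world axes, zero at the start; "moment": the same for the moment, N m; "opening": opening from 0.0 (shut) to 1.0 (fully open).
Only numpy, scipy, OpenCV 4.12 (cv2) and the standard library are available. Lean on these libraries where they do the work, as an engineer would, in place of code of your own. Each camera call takes 0.05 s, during which the arm holds its last target.

## Working session

There is one attempt and no reset: what is moved stays moved. The work goes in short steps, Python scripts to look and compute and a shell command to move; the robot and the scene stay as the last step left them, time stands still between calls to the robot, and variables do not carry over. Pictures are saved under pics/ and viewed, and the job is handed in when it is done.

```bash
mkdir -p pics; ls; python3 - <<'E'
from rig import *
import cv2,numpy as np
s=read_state();print(s)
for c in ["scene","top"]:
    im,d=capture(c);cv2.imwrite(f"pics/{c}0.png",im[:,:,::-1]);np.savez(f"{c}0.npz",im=im,d=d)
    i=camera_info(c);print(c,i)
print(camera_info("wrist"))
for c in ["scene","top"]:
    for l in ["float_grip","slim_float_grip","rack","slice","easel","easel_board","float_sole"]:
        print(c,l,[(np.round(r["centre"],3),round(r["score"],2)) for r in spot_in(l,c)][:4])
E
```

```text
pics
{'time_s': 0.0, 'joint_positions': array([-7.47960626e+01,  3.02800194e+01,  8.21566520e+01,  4.16178405e-04,
        6.76870406e+01, -1.02258777e+01]), 'qvel': array([-0.03363878,  0.02446692,  0.01058849, -0.03313768,  0.11005723,
       -0.03802613]), 'tau': array([-4.78717611e-04, -4.40041208e+01, -1.76592940e+01,  6.32319669e-02,
        5.83075953e-02, -1.83431403e-04]), 'position': array([ 0.26822069, -0.56368855,  0.20945887]), 'tcp_rot': array([[ 4.29402054e-01, -9.03113261e-01, -5.59771763e-04],
       [-9.03110938e-01, -4.29402241e-01,  2.08536605e-03],
       [-2.12368898e-03, -3.89924462e-04, -9.99997669e-01]]), 'force': array([-0.7778503 ,  0.95826368, -0.77779903]), 'moment': array([ 0.00306116, -0.00819758,  0.01604296]), 'opening': 1.0032731762747524}
scene {'vfov': 52.52235608471237, 'cx': 278.3093572172888, 'cy': 218.0303053846619, 'dist': array([0.03065441, 0.        , 0.        , 0.        , 0.        ]), 'R': array([[ 0.03347676,  0.99936357, -0.01231905],
       [ 0.6196082 , -0.03042393, -0.7843214 ],
       [-0.78419703,  0.01862356, -0.62023236]]), 't':
[... 1527 characters left out ...]
ray([ 0.187, -0.306,  0.012]), 0.87), (array([ 0.82 , -0.29 ,  0.013]), 0.56), (array([ 0.567, -0.314,  0.118]), 0.27)]
top float_grip [(array([ 0.544, -0.134,  0.083]), 0.93), (array([ 0.796, -0.292,  0.015]), 0.83), (array([ 0.152, -0.282,  0.012]), 0.58), (array([0.369, 0.03 , 0.022]), 0.21)]
top slim_float_grip [(array([ 0.555, -0.309,  0.138]), 0.6)]
top rack [(array([ 0.631, -0.236,  0.018]), 0.97), (array([ 0.395, -0.231, -0.003]), 0.44)]
top slice [(array([0.508, 0.271, 0.101]), 0.95)]
top easel [(array([0.503, 0.28 , 0.099]), 0.87)]
top easel_board [(array([0.502, 0.288, 0.101]), 0.67)]
top float_sole [(array([ 0.544, -0.137,  0.089]), 0.95), (array([ 0.796, -0.29 ,  0.01 ]), 0.95)]
```

View pics/scene0.png

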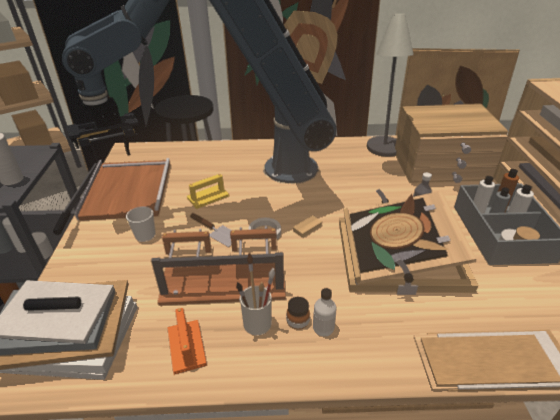

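View pics/top0.png

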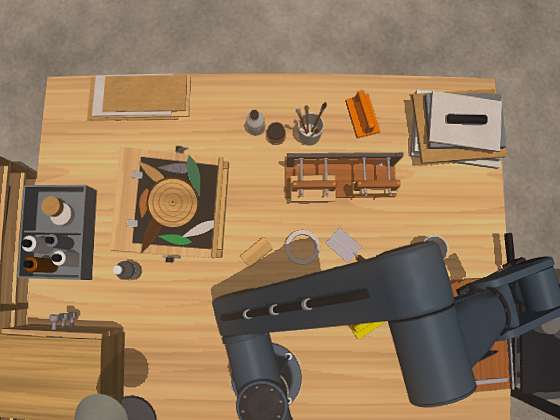

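```bash
cat > h.py <<'E'
from rig import *
import cv2,numpy as np
def pts(c,d,info=None,state=None):
    i=info or camera_info(c);H,W=d.shape
    f=H/2/np.tan(np.radians(i["vfov"])/2);K=np.array([[f,0,i["cx"]],[0,f,i["cy"]],[0,0,1]])
    u,v=np.meshgrid(np.arange(W),np.arange(H))
    n=cv2.undistortPoints(np.stack([u,v],-1).reshape(-1,1,2).astype(float),K,i["dist"]).reshape(H,W,2)
    P=np.concatenate([n*d[...,None],d[...,None]],-1)
    if "R" in i: return (P-i["t"])@i["R"]
    T=i["tool_from_camera"];P=P@T[:3,:3].T+T[:3,3]
    return P@state["tcp_rot"].T+state["position"]
def plane(P):
    m=np.ones(len(P),bool)
    for _ in range(8):
        c=P[m].mean(0);n=np.linalg.svd(P[m]-c,full_matrices=False)[2][2];n*=np.sign(n[2])
        r=(P-c)@n; m=abs(r)<max(0.0015,2*np.median(abs(r)))
    return c,n,m,r
E
python3 - <<'E'
from h import *
for c in ["scene","top"]:
    im,d=capture(c);P=pts(c,d)
    S=silhouettes("slice",c)
    for s in S[:2]:
        m=s["region"]&(d>0); Q=P[m];cc,n,k,r=plane(Q)
        # circle fit via min enclosing
        ax=np.cross([0,0,1],n);ax/=np.linalg.norm(ax);up=np.cross(ax,n);up*=np.sign(up[2])
        q=np.c_[(Q-cc)@ax,(Q-cc)@up][abs(r)<0.004].astype(np.float32)
        (a,b),R=cv2.minEnclosingCircle(q); e=cv2.fitEllipse(cv2.convexHull(q))
        print(c,s["score"],m.sum(),"slope",np.degrees(np.arccos(n[2])),"n",n,"ctr",cc+a*ax+b*up,R,"mean",cc,"ell",e,"std",r[k].std())
    big=cv2.resize(im[140:220,270:420] if c=="top" else im[220:310,140:300],None,fx=5,fy=5,interpolation=2)
    cv2.imwrite(f"pics/{c}z.png",big[:,:,::-1])
    # rack points
    for zlo,zhi in [(0.11,0.13),(0.13,0.143),(0.143,.16)]:
        m=(P[...,2]>zlo)&(P[...,2]<zhi)&(P[...,0]>.45)&(P[...,0]<.75)&(P[...,1]<0)&(P[...,1]>-.45)
        Q=P[m];print(zlo,len(Q),Q.min(0),Q.max(0))
    np.savez(f"{c}P.npz",P=P,im=im)
E
```

```text
scene 0.73 1557 slope 16.378309293644865 n [-0.01493545 -0.28158245  0.95942079] ctr [0.50912205 0.27058808 0.09914821] 0.07713572680950165 mean [0.51377728 0.27156097 0.09950621] ell ((-0.004168802872300148, -0.0005920252297073603), (0.14635854959487915, 0.15321505069732666), 73.40774536132812) std 0.0012029610735802775
scene 0.48 805 slope 54.289254881315124 n [ 0.47201988 -0.66068081  0.5836935 ] ctr [ 0.3804404  -0.48995872  0.04830949] 0.05591646954417229 mean [ 0.38237638 -0.48461782  0.05278925] ell ((-0.0033517759293317795, 0.0025541195645928383), (0.07915990054607391, 0.12201802432537079), 179.77978515625) std 0.014219856861294945
0.11 864 [ 0.54846658 -0.3884811   0.11005877] [ 0.749979   -0.05557177  0.12997825]
0.13 1085 [ 0.51977249 -0.38692624  0.13002979] [ 0.71262983 -0.05519619  0.14295822]
0.143 581 [ 0.54420973 -0.38425667  0.14300329] [ 0.71013408 -0.05558072  0.15952766]
0.11 356 [ 0.52839063 -0.38207558  0.11016928] [ 0.74848787 -0.05612634  0.129898  ]
0.13 648 [ 0.51917813 -0.38400154  0.13003429] [ 0.74956244 -0.05588151  0.14298286]
0.143 718 [ 0.54297689 -0.38284799  0.14300083] [ 0.74788078 -0.0558205   0.15813638]
```

```bash
python3 - <<'E'
import numpy as np,cv2
# orthographic map of rack region
for c in ["scene","top"]:
    z=np.load(f"{c}P.npz");P=z["P"].reshape(-1,3);I=z["im"].reshape(-1,3)
    o=np.zeros((250,400,3),np.uint8)
    m=(P[:,0]>.45)&(P[:,0]<.70)&(P[:,1]<-.02)&(P[:,1]>-.42)&(P[:,2]>.1)
    Q=P[m]; r=((.70-Q[:,0])*1000).astype(int);k=((-.02-Q[:,1])*1000).astype(int)
    v=np.clip((Q[:,2]-.1)/.06*255,0,255).astype(np.uint8)
    col=cv2.applyColorMap(v[:,None],cv2.COLORMAP_JET)[:,0]
    for a,b,cl in zip(r,k,col): cv2.circle(o,(int(b),int(a)),1,cl.tolist(),-1)
    cv2.imwrite(f"pics/ortho_{c}.png",cv2.resize(o,None,fx=2,fy=2,interpolation=0))
E
```

```text
(no output)
```

View pics/topz.png

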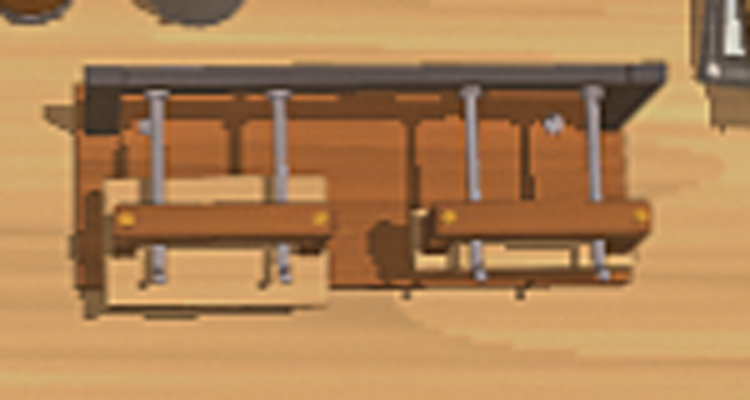

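View pics/scenez.png

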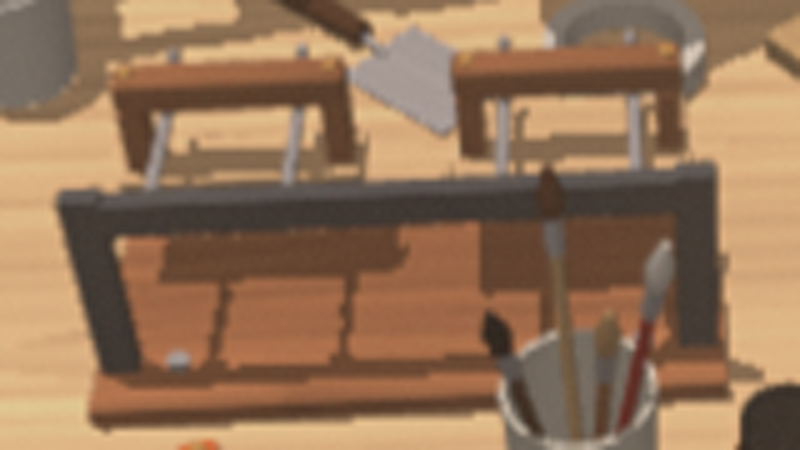

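View pics/ortho_top.png

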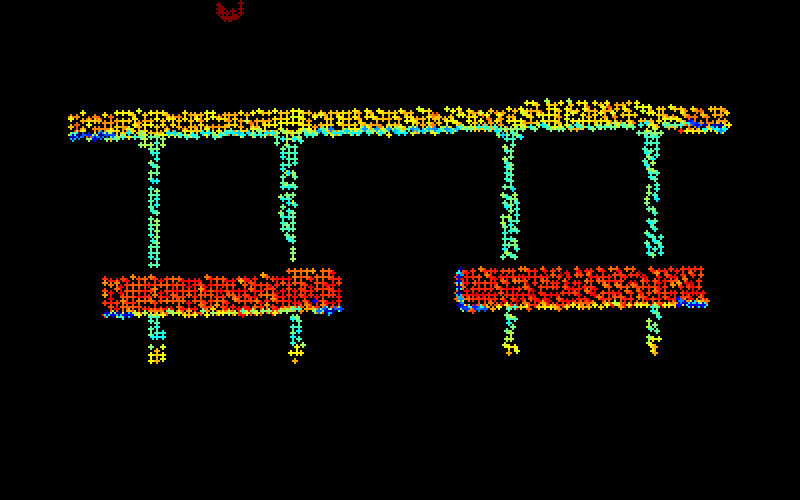

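View pics/ortho_scene.png

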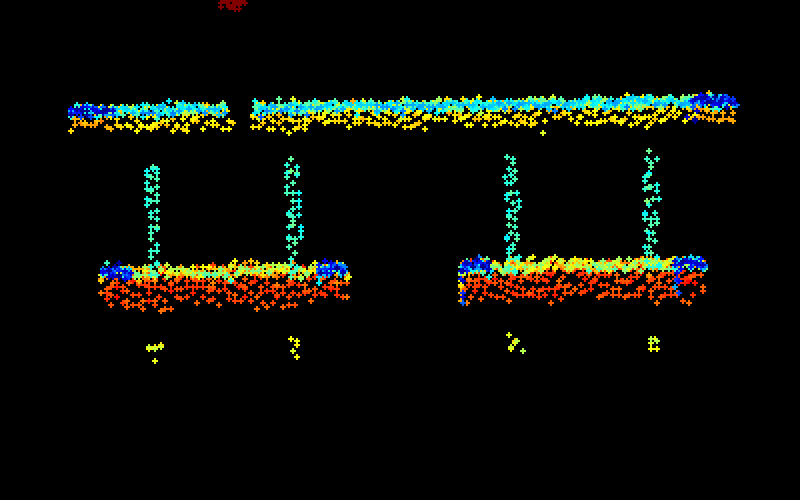

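```bash
cat >> h.py <<'E'
from scipy.spatial.transform import Rotation as Rn
def rel(pos,R,s=None):
    s=s or read_state();R0=s["tcp_rot"]
    return R0.T@(np.array(pos)-s["position"]),np.degrees(Rn.from_matrix(R0.T@R).as_rotvec())
def Ryaw(a):
    a=np.radians(a);return np.array([[np.cos(a),np.sin(a),0],[np.sin(a),-np.cos(a),0],[0,0,-1.]])
E
python3 - <<'E'
from h import *
print(rel([.50,-.20,.27],Ryaw(0.7)))
z=np.load("topP.npz")
E
```

```text
(array([-0.22967105, -0.36567186, -0.05954691]), array([ 4.16593260e-04,  1.99353631e-03, -6.52730369e+01]))
```

```bash
python3 -m jog '-0.01 -0.02 -0.05 0 0 -5 1; -0.04 -0.065 -0.06 0 0 -15 1; -0.072 -0.115 -0.06 0 0 -25 0.8; -0.104 -0.165 -0.06 0 0 -35 0.8; -0.136 -0.215 -0.06 0 0 -45 0.8; -0.168 -0.265 -0.06 0 0 -55 0.8; -0.2 -0.315 -0.06 0 0 -65.3 0.8; -0.23 -0.366 -0.06 0 0 -65.3 0.8'; python3 -m jog '0 0 0 0 0 0 0.8'
python3 - <<'E'
from h import *
s=read_state();im,d=capture("wrist");P=pts("wrist",d,state=s)
cv2.imwrite("pics/w1.png",im[:,:,::-1]);np.savez("w1.npz",P=P,im=im,d=d)
print(s["position"],s["joint_positions"])
for l in ["float_grip","slim_float_grip"]:
    print(l,[(r["centre"],r["score"]) for r in spot_in(l,"wrist")])
Q=P.reshape(-1,3)
o=np.zeros((250,400,3),np.uint8)
m=(Q[:,0]>.45)&(Q[:,0]<.70)&(Q[:,1]<-.02)&(Q[:,1]>-.42)&(Q[:,2]>.1)&(d.ravel()>0.1)
Q=Q[m];r=((.70-Q[:,0])*1000).astype(int);k=((-.02-Q[:,1])*1000).astype(int)
o[r,k]=cv2.applyColorMap(np.clip((Q[:,2]-.1)/.06*255,0,255).astype(np.uint8)[:,None],2)[:,0]
cv2.imwrite("pics/ow1.png",cv2.resize(o,None,fx=2,fy=2,interpolation=0))
E
```

```text
time_s: 2.0
position: [0.501, -0.1978, 0.2707]
tcp_rot: [[1.0, 0.014, 0.001], [0.014, -1.0, -0.0], [0.001, 0.0, -1.0]]
force: [0.7, -0.1, 0.1]
opening: 0.803
time_s: 2.12
position: [0.5017, -0.1959, 0.2706]
tcp_rot: [[1.0, 0.019, 0.001], [0.019, -1.0, 0.001], [0.001, -0.001, -1.0]]
force: [0.5, -1.1, -0.1]
opening: 0.801
[ 0.50174151 -0.19586909  0.27059558] [-3.32512120e+01  1.95796457e+01  9.02210934e+01  5.94510703e-02
  7.01898548e+01 -3.43645846e+01]
float_grip [([0.5464, -0.1266, 0.0883], 0.93), ([0.1647, -0.263, 0.0116], 0.85), ([0.8259, -0.2611, 0.0141], 0.61)]
slim_float_grip [([0.5466, -0.2759, 0.1118], 0.6)]
```

View pics/w1.png

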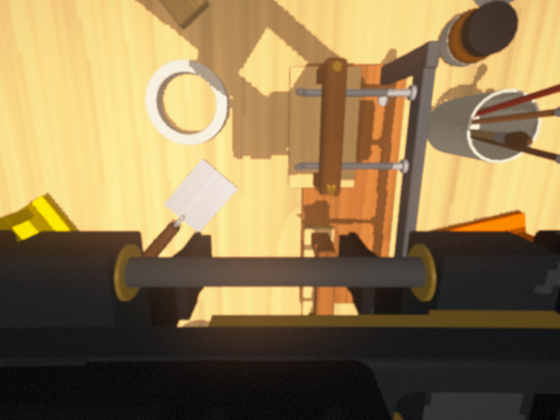

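View pics/ow1.png

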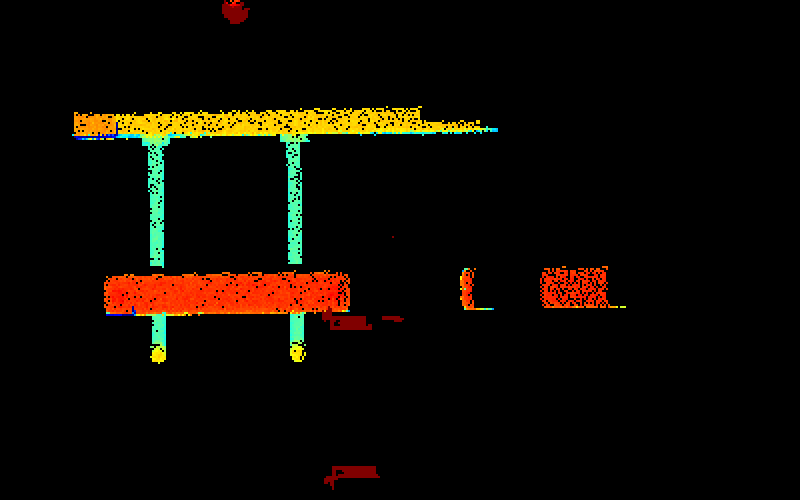

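```bash
python3 - <<'E'
from h import *
z=np.load("w1.npz");Q=z["P"].reshape(-1,3);d=z["d"].ravel()
m=(Q[:,0]>.53)&(Q[:,0]<.58)&(Q[:,1]<-.06)&(Q[:,1]>-.20)&(Q[:,2]>.143)&(Q[:,2]<.158)&(d>.1)
Q=Q[m];print(cv2.minAreaRect(Q[:,:2].astype(np.float32)),np.median(Q,0))
lo=np.percentile(Q,[1,99],0);print(lo,lo.mean(0))
a,b=np.polyfit(Q[:,1],Q[:,0],1);print("yaw",-np.degrees(np.arctan(a)),a*-.132+b)
s=read_state();print(s["position"])
R=Ryaw(-np.degrees(np.arctan(a)))
print(rel([.5540,-.1330,.235],R),rel([.5540,-.1330,.139],R))
E
```

```text
((0.5533611178398132, -0.13357976078987122), (0.020509785041213036, 0.12189778685569763), 0.924654483795166) [ 0.55237762 -0.12883048  0.14932559]
[[ 0.54288476 -0.19291245  0.14425569]
 [ 0.5630008  -0.0739132   0.15164796]] [ 0.55294278 -0.13341282  0.14795182]
yaw 0.993015560184112 0.5525072426224713
[ 0.49991778 -0.20002915  0.27045441]
(array([ 0.05494899, -0.06635023,  0.03539865]), array([ 0.03410741,  0.01699964, -0.25722705])) (array([ 0.05497734, -0.06640744,  0.13139862]), array([ 0.03410741,  0.01699964, -0.25722705]))
```

```bash
python3 -m jog '0.02 -0.022 0 0 0 -0.25 0.8; 0.04 -0.045 0 0 0 -0.25 0.8; 0.0545 -0.0665 0.015 0 0 -0.25 0.8; 0.0545 -0.0665 0.035 0 0 -0.25 0.8; 0.0545 -0.0665 0.035 0 0 -0.25 0.8;0.0545 -0.0665 0.035 0 0 -0.25 0.8'
python3 - <<'E'
from h import *
s=read_state();im,d=capture("wrist");P=pts("wrist",d,state=s)
cv2.imwrite("pics/w2.png",im[:,:,::-1])
Q=P.reshape(-1,3);d=d.ravel()
m=(Q[:,0]>.53)&(Q[:,0]<.58)&(Q[:,1]<-.06)&(Q[:,1]>-.20)&(Q[:,2]>.143)&(Q[:,2]<.158)&(d>.1)
Q=Q[m];print(cv2.minAreaRect(Q[:,:2].astype(np.float32)),np.median(Q,0))
lo=np.percentile(Q,[1,99],0);print(lo,lo.mean(0))
print(s["position"],s["force"])
E
```

```text
time_s: 3.02
position: [0.5538, -0.1339, 0.236]
tcp_rot: [[1.0, 0.015, 0.001], [0.015, -1.0, -0.0], [0.001, 0.0, -1.0]]
force: [-0.2, -0.0, 0.0]
opening: 0.801
((0.5532635450363159, -0.12664736807346344), (0.01982811838388443, 0.10980305820703506), 1.2870033979415894) [ 0.55328292 -0.1217027   0.14933293]
[[ 0.54318907 -0.17914258  0.14553055]
 [ 0.5633314  -0.07255529  0.1513762 ]] [ 0.55326024 -0.12584894  0.14845338]
[ 0.55379406 -0.13389291  0.23601605] [-0.17306341 -0.02210497  0.00028752]
```

View pics/w2.png

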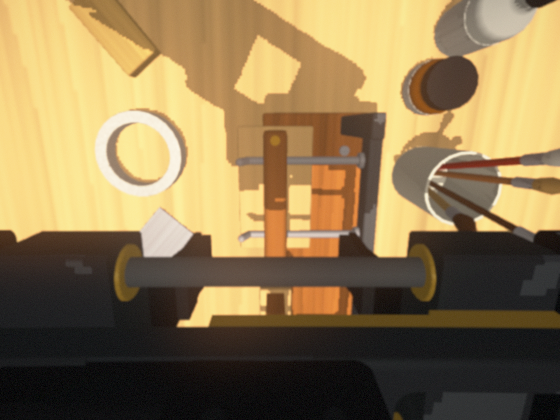

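```bash
python3 - <<'E'
from h import *
for c in ["top","scene"]:
    Q=np.load(c+"P.npz")["P"].reshape(-1,3)
    m=(Q[:,2]>.16)&(Q[:,2]<.25)&(Q[:,0]>.60)&(Q[:,0]<.8)&(Q[:,1]<0)&(Q[:,1]>-.3)
    print(c,m.sum(),Q[m].min(0) if m.any() else 0,Q[m].max(0) if m.any() else 0)
    m&=Q[:,0]<.665; print(Q[m][:8])
E
```

```text
top 105 [ 0.69007943 -0.16451321  0.16029063] [ 0.7774462  -0.07684718  0.20866967]
[]
scene 218 [ 0.69519462 -0.16576044  0.16035635] [ 0.78299439 -0.08003914  0.2051678 ]
[]
```

Clear of the brushes (x ≥ 0.69). Descend to bar centre (0.139) and close.

```bash
python3 -m jog '-0.0005 0 0.03 0 0 0 0.8; -0.0005 0 0.06 0 0 0 0.8; -0.0005 0 0.085 0 0 0 0.8; -0.0005 0 0.097 0 0 0 0.8; -0.0005 0 0.097 0 0 0 0.8; -0.0005 0 0.097 0 0 0 0.5; -0.0005 0 0.097 0 0 0 0.35'; python3 -m jog '0 0 0 0 0 0 0.2; 0 0 0 0 0 0 0; 0 0 0 0 0 0 0; 0 0 0 0 0 0 0; 0 0 0 0 0 0 0; 0 0 0 0 0 0 0'
```

```text
time_s: 3.95
position: [0.5541, -0.1327, 0.1396]
tcp_rot: [[1.0, 0.017, 0.002], [0.017, -1.0, -0.001], [0.002, 0.001, -1.0]]
force: [-0.3, -0.1, -0.7]
opening: 0.655
time_s: 4.7
position: [0.5533, -0.1324, 0.1384]
tcp_rot: [[1.0, 0.017, -0.0], [0.017, -1.0, 0.0], [-0.0, -0.0, -1.0]]
force: [-0.1, -0.0, -0.2]
opening: 0.024
```

```bash
python3 - <<'E'
from h import *
s=read_state();print(s["opening"],s["position"],s["time_s"])
for c in ["wrist","scene","top"]:
    im,d=capture(c);
    if c=="scene": im=cv2.resize(im[150:330,100:340],None,fx=3,fy=3)
    cv2.imwrite(f"pics/{c}3.png",im[:,:,::-1])
print(read_state()["opening"])
E
```

```text
0.024443057695664683 [ 0.55331552 -0.132368    0.13840825] 4.7
0.006877936949868239
```

View pics/scene3.png

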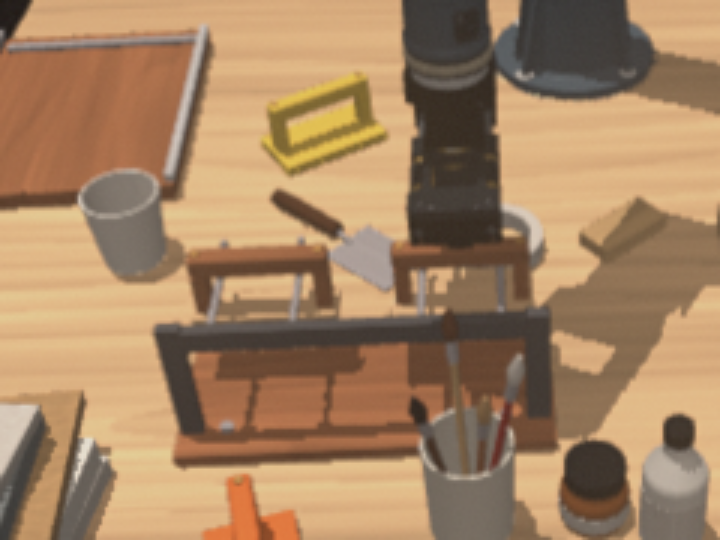

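View pics/wrist3.png

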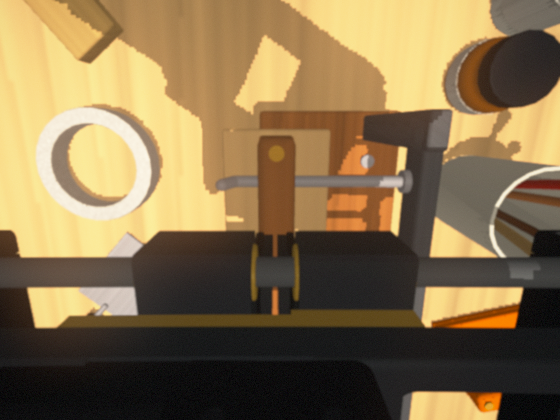

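```bash
python3 - <<'E'
from h import *
s=read_state();im,d=capture("wrist");P=pts("wrist",d,state=s);print(s["opening"])
cv2.imwrite("pics/w4.png",cv2.resize(im[110:340,190:360],None,fx=4,fy=2.5,interpolation=2)[:,:,::-1][:600])
for r in [200,220,240,250,260,270]:
    print(r,[(c,np.round(P[r,c],3).tolist()) for c in (262,270,276,282,290)])
t,_=capture("top");cv2.imwrite("pics/top4.png",cv2.resize(t[120:260,220:420],None,fx=4,fy=4,interpolation=2)[:,:,::-1])
E
```

```text
0.006877936949868239
200 [(262, [0.546, -0.105, 0.147]), (270, [0.55, -0.104, 0.15]), (276, [0.553, -0.104, 0.15]), (282, [0.556, -0.104, 0.151]), (290, [0.561, -0.104, 0.149])]
220 [(262, [0.546, -0.116, 0.148]), (270, [0.55, -0.116, 0.149]), (276, [0.553, -0.115, 0.15]), (282, [0.556, -0.115, 0.15]), (290, [0.561, -0.116, 0.148])]
240 [(262, [0.546, -0.122, 0.164]), (270, [0.55, -0.124, 0.159]), (276, [0.553, -0.123, 0.16]), (282, [0.556, -0.123, 0.161]), (290, [0.56, -0.121, 0.164])]
250 [(262, [0.547, -0.122, 0.176]), (270, [0.55, -0.123, 0.173]), (276, [0.553, -0.123, 0.173]), (282, [0.556, -0.123, 0.174]), (290, [0.556, -0.097, 0.236])]
260 [(262, [0.549, -0.1, 0.235]), (270, [0.551, -0.1, 0.235]), (276, [0.553, -0.1, 0.235]), (282, [0.554, -0.1, 0.235]), (290, [0.556, -0.1, 0.235])]
270 [(262, [0.549, -0.102, 0.237]), (270, [0.551, -0.102, 0.237]), (276, [0.553, -0.102, 0.237]), (282, [0.554, -0.101, 0.238]), (290, [0.556, -0.102, 0.237])]
```

View pics/w4.png

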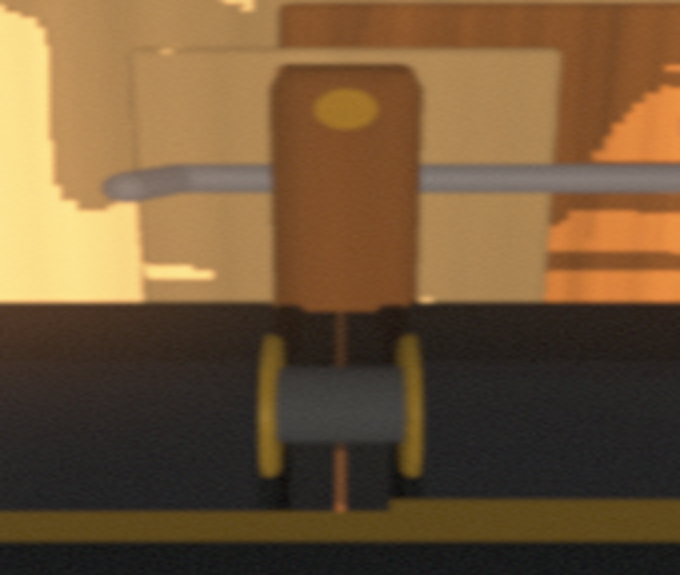

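View pics/top4.png

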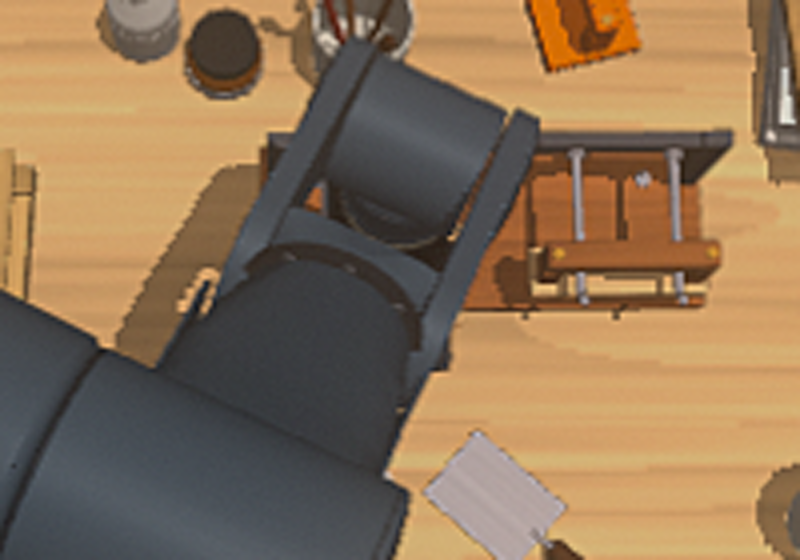

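```bash
python3 - <<'E'
from h import *
im,d=capture("scene");P=pts("scene",d)
cv2.imwrite("pics/s5.png",cv2.resize(im[170:260,210:300],None,fx=6.6,fy=6.6,interpolation=2)[:,:,::-1])
for r in range(205,250,3):
    print(r,[(c,np.round(P[r,c],3).tolist()) for c in (243,250,255,260)])
E
```

```text
205 [(243, [0.589, -0.151, 0.262]), (250, [0.578, -0.134, 0.253]), (255, [0.568, -0.122, 0.245]), (260, [0.591, -0.109, 0.262])]
208 [(243, [0.603, -0.15, 0.263]), (250, [0.575, -0.135, 0.242]), (255, [0.578, -0.122, 0.243]), (260, [0.602, -0.109, 0.261])]
211 [(243, [0.613, -0.15, 0.262]), (250, [0.59, -0.134, 0.243]), (255, [0.585, -0.122, 0.239]), (260, [0.616, -0.109, 0.263])]
214 [(243, [0.629, -0.149, 0.265]), (250, [0.625, -0.133, 0.261]), (255, [0.627, -0.121, 0.262]), (260, [0.627, -0.109, 0.262])]
217 [(243, [0.635, -0.149, 0.261]), (250, [0.638, -0.133, 0.262]), (255, [0.637, -0.121, 0.261]), (260, [0.637, -0.109, 0.261])]
220 [(243, [0.647, -0.149, 0.261]), (250, [0.648, -0.132, 0.261]), (255, [0.65, -0.121, 0.262]), (260, [0.65, -0.109, 0.262])]
223 [(243, [0.651, -0.149, 0.255]), (250, [0.648, -0.133, 0.252]), (255, [0.648, -0.121, 0.251]), (260, [0.647, -0.109, 0.25])]
226 [(243, [0.646, -0.15, 0.242]), (250, [0.641, -0.134, 0.237]), (255, [0.64, -0.122, 0.236]), (260, [0.64, -0.11, 0.235])]
229 [(243, [0.64, -0.151, 0.228]), (250, [0.64, -0.134, 0.227]), (255, [0.639, -0.122, 0.225]), (260, [0.64, -0.11, 0.226])]
232 [(243, [0.555, -0.159, 0.147]), (250, [0.561, -0.14, 0.151]), (255, [0.561, -0.127, 0.151]), (260, [0.559, -0.113, 0.149])]
235 [(243, [0.565, -0.159, 0.145]), (250, [0.563, -0.14, 0.143]), (255, [0.565, -0.127, 0.143]), (260, [0.564, -0.114, 0.142])]
238 [(243, [0.563, -0.16, 0.133]), (250, [0.565, -0.141, 0.134]), (255, [0.565, -0.127, 0.133]), (260, [0.564, -0.114, 0.132])]
241 [(243, [0.521, -0.164, 0.085]), (250, [0.526, -0.144, 0.089]), (255, [0.523, -0.13, 0.085]), (260, [0.525, -0.116, 0.087])]
244 [(243, [0.536, -0.163, 0.087]), (250, [0.535, -0.144, 0.085]), (255, [0.537, -0.13, 0.087]), (260, [0.534, -0.116, 0.083])]
247 [(243, [0.545, -0.163, 0.084]), (250, [0.549, -0.144, 0.087]), (255, [0.547, -0.13, 0.085]), (260, [0.55, -0.116, 0.086])]
```

View pics/s5.png

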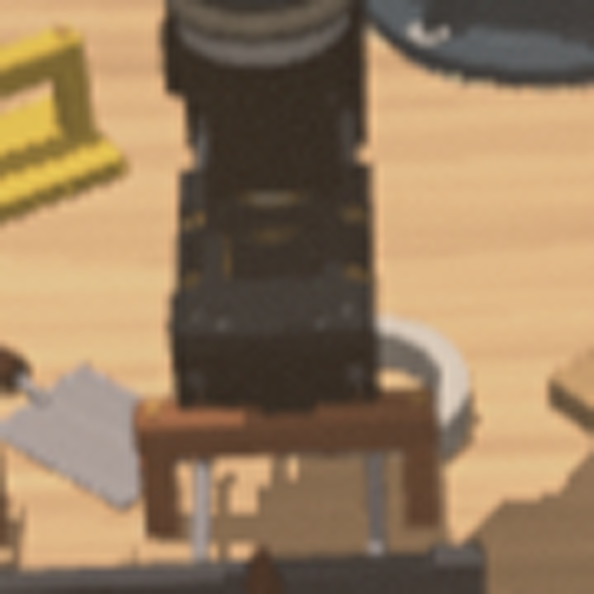

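```bash
python3 - <<'E'
from h import *
z=np.load("sceneP.npz");P=z["P"];im=z["im"]
cv2.imwrite("pics/s0z.png",cv2.resize(im[60:190,50:180],None,fx=4.6,fy=4.6,interpolation=2)[:,:,::-1])
m=(abs(P[...,0]-.268)<.12)&(abs(P[...,1]+.564)<.12)&(P[...,2]>.15)
Q=P[m]
Rt=Ryaw(-64.6);L=(Q-[.268,-.5637,.2095])@Rt
for a in np.arange(-.07,.08,.01):
    k=abs(L[:,0]-a)<.005
    if k.any(): print(round(a,3),k.sum(),"max forward",np.sort(L[k,2])[-3:].round(3),L[k][np.argmax(L[k,2])].round(3))
w=np.load("w1.npz");P=w["P"];d=w["d"]
T=camera_info("wrist")["tool_from_camera"]
E
```

```text
-0.07 268 max forward [-0.089 -0.089 -0.085] [-0.067 -0.033 -0.085]
-0.06 277 max forward [-0.058 -0.054 -0.051] [-0.055 -0.01  -0.051]
-0.05 356 max forward [-0.017 -0.016 -0.014] [-0.05  -0.009 -0.014]
-0.04 342 max forward [-0.02  -0.015 -0.014] [-0.043  0.001 -0.014]
-0.03 392 max forward [-0.096 -0.095 -0.092] [-0.029 -0.027 -0.092]
-0.02 409 max forward [-0.097 -0.096 -0.093] [-0.018 -0.031 -0.093]
-0.01 429 max forward [-0.096 -0.095 -0.095] [-0.01  -0.031 -0.095]
0.0 431 max forward [-0.095 -0.095 -0.095] [-0.003 -0.033 -0.095]
0.01 432 max forward [-0.096 -0.093 -0.091] [ 0.008 -0.028 -0.091]
0.02 403 max forward [-0.096 -0.096 -0.092] [ 0.021 -0.028 -0.092]
0.03 332 max forward [-0.095 -0.095 -0.094] [ 0.033 -0.033 -0.094]
0.04 181 max forward [-0.028 -0.018 -0.016] [ 0.044 -0.01  -0.016]
0.05 162 max forward [-0.019 -0.017 -0.014] [ 0.051 -0.009 -0.014]
0.06 91 max forward [-0.063 -0.059 -0.056] [ 0.056 -0.009 -0.056]
0.07 89 max forward [-0.091 -0.088 -0.087] [ 0.072 -0.031 -0.087]
0.08 91 max forward [-0.088 -0.086 -0.085] [ 0.081 -0.036 -0.085]
```

View pics/s0z.png

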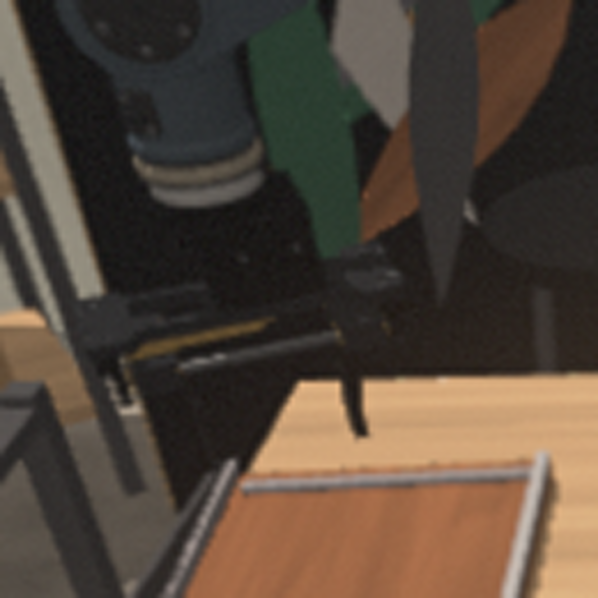

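```bash
python3 -m jog '0 0 -0.01 0 0 0 0.7; 0 0 -0.01 0 0 0 0.7; 0 0 -0.01 0 0 0 0.7; 0 0 -0.01 0 0 0 0.7; 0 0 -0.01 0 0 0 0.7; 0 0 -0.01 0 0 0 0.7'; python3 -m jog '0.0 0 0.015 0 0 0 0.7; 0.0 0 0.03 0 0 0 0.7; 0 0 0.042 0 0 0 0.7; 0 0 0.042 0 0 0 0.7; 0 0 0.042 0 0 0 0.7'
```

```text
time_s: 5.75
position: [0.5532, -0.1324, 0.1483]
tcp_rot: [[1.0, 0.017, -0.0], [0.017, -1.0, 0.0], [-0.0, -0.0, -1.0]]
force: [-0.1, 0.8, -0.2]
opening: 0.602
time_s: 6.38
position: [0.5535, -0.1324, 0.1064]
tcp_rot: [[1.0, 0.017, 0.0], [0.017, -1.0, -0.0], [0.0, 0.0, -1.0]]
force: [-0.5, -0.1, -0.1]
opening: 0.699
```

```bash
python3 -m jog '0 0 0 0 0 0 0.5; 0 0 0 0 0 0 0.3; 0 0 0 0 0 0 0; 0 0 0 0 0 0 0; 0 0 0 0 0 0 0; 0 0 0 0 0 0 0; 0 0 0 0 0 0 0'; python3 - <<'E'
from h import *
im,d=capture("wrist");cv2.imwrite("pics/w6.png",im[:,:,::-1])
s=read_state();print(s["opening"],s["force"])
E
```

```text
time_s: 7.25
position: [0.5535, -0.1324, 0.1066]
tcp_rot: [[1.0, 0.017, 0.0], [0.017, -1.0, -0.0], [0.0, 0.0, -1.0]]
force: [-0.4, 0.4, 1.3]
opening: 0.223
0.22747042893935412 [ 0.80344175 -0.4820145   0.76921672]
```

View pics/w6.png

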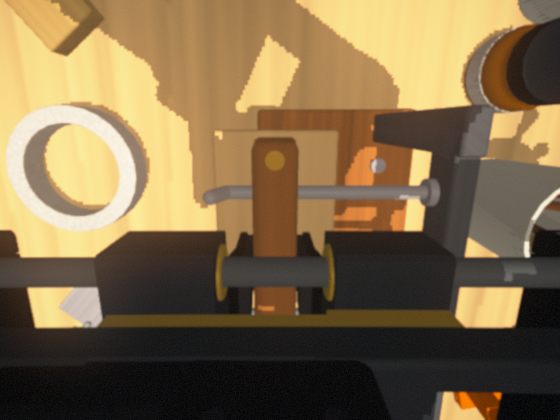

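```bash
python3 -m jog '0 0 -0.003 0 0 0 0; 0 0 -0.008 0 0 0 0; 0 0 -0.014 0 0 0 0; 0 0 -0.019 0 0 0 0; 0 0 -0.022 0 0 0 0; 0 0 -0.022 0 0 0 0; 0 0 -0.022 0 0 0 0; 0 0 -0.022 0 0 0 0'; python3 - <<'E'
from h import *
im,d=capture("wrist");cv2.imwrite("pics/w7.png",im[:,:,::-1])
im,d=capture("scene");cv2.imwrite("pics/s7.png",cv2.resize(im[190:300,150:290],None,fx=5,fy=5,interpolation=2)[:,:,::-1])
s=read_state();print(s["opening"],s["force"],s["moment"])
E
```

```text
time_s: 8.3
position: [0.5532, -0.1323, 0.1282]
tcp_rot: [[1.0, 0.017, -0.0], [0.017, -1.0, 0.0], [-0.0, -0.0, -1.0]]
force: [-0.2, -0.7, -1.3]
opening: 0.226
0.2235181663412358 [ 0.6423278   0.06583175 -2.75996809] [-0.02469349 -0.08685627  0.02768564]
```

View pics/w7.png

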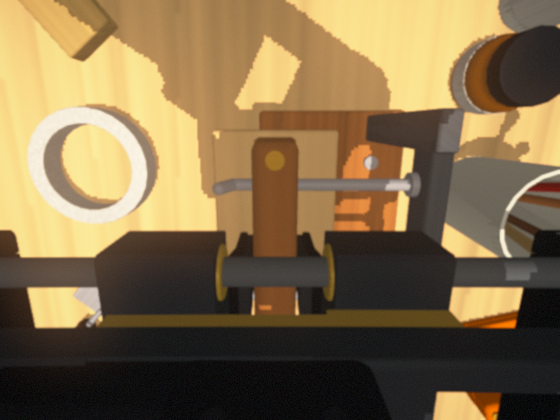

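View pics/s7.png

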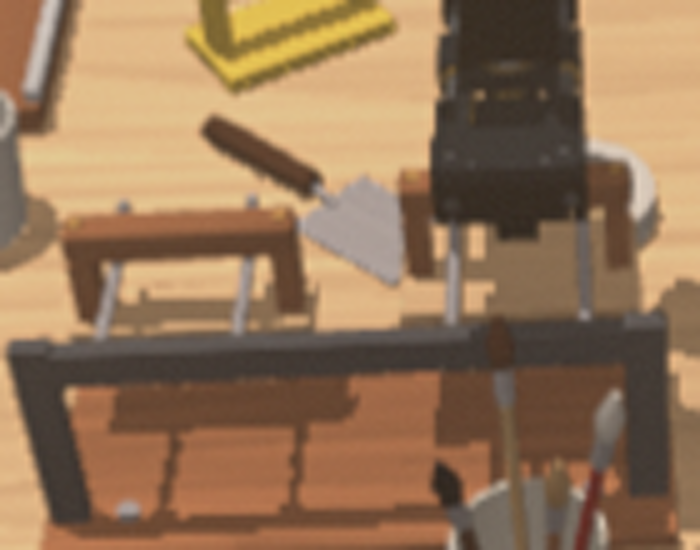

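```bash
python3 -m jog '-0.01 0 0 0 0 0 0; -0.025 0 0 0 0 0 0; -0.04 0 0 0 0 0 0; -0.055 0 0 0 0 0 0; -0.07 0 0 0 0 0 0; -0.085 0 0 0 0 0 0; -0.1 0 0 0 0 0 0; -0.105 0 0 0 0 0 0'; python3 -m jog '0 0 -0.02 0 0 0 0; 0 0 -0.05 0 0 0 0; 0 0 -0.08 0 0 0 0; 0 0 -0.11 0 0 0 0; 0 0 -0.12 0 0 0 0; 0 0 -0.12 0 0 0 0;0 0 -0.12 0 0 0 0';python3 - <<'E'
from h import *
s=read_state();print(s["opening"],s["force"],s["moment"],s["joint_positions"])
for c in ["top","scene"]:
    im,d=capture(c);cv2.imwrite(f"pics/{c}8.png",im[:,:,::-1]);P=pts(c,d);np.savez(f"{c}8.npz",P=P,im=im)
    for sc in silhouettes("slice",c)[:3]:
        m=sc["region"]&(d>0);Q=P[m];cc,n,k,r=plane(Q)
        if cc[1]<.15: continue
        ax=np.cross([0,0,1],n);ax/=np.linalg.norm(ax);up=np.cross(ax,n);up*=np.sign(up[2])
        q=np.c_[(Q-cc)@ax,(Q-cc)@up][abs(r)<.004].astype(np.float32);e=cv2.fitEllipse(cv2.convexHull(q))
        print(c,sc["score"],m.sum(),np.degrees(np.arccos(n[2])),n,cc,"ctr",cc+e[0][0]*ax+e[0][1]*up,e[1],r[k].std())
E
```

```text
time_s: 9.4
position: [0.447, -0.1339, 0.1284]
tcp_rot: [[1.0, 0.016, -0.001], [0.016, -1.0, 0.001], [-0.001, -0.001, -1.0]]
force: [-0.9, -0.4, -1.8]
opening: 0.225
time_s: 10.28
position: [0.4475, -0.1337, 0.2472]
tcp_rot: [[1.0, 0.017, -0.002], [0.017, -1.0, 0.001], [-0.002, -0.001, -1.0]]
force: [0.1, 0.6, -1.2]
opening: 0.223
0.22339022771025568 [ 0.07789749  0.60335638 -1.20126922] [-0.02434801 -0.09161108 -0.04025425] [-3.03821568e+01  1.52552281e+01  1.01206785e+02  2.78272841e-03
  6.36866287e+01 -3.13611496e+01]
top 0.82 2099 16.174152670837366 [-0.01045794 -0.27836149  0.96041945] [0.50725079 0.27394054 0.10137589] ctr [0.50708239 0.27306593 0.10112056] (0.14726491272449493, 0.14896972477436066) 0.0021437387694689535
scene 0.71 1543 16.106091432693873 [-0.01672176 -0.27691237  0.96074967] [0.51321564 0.27034134 0.09899278] ctr [0.50954512 0.27049568 0.09897338] (0.14647488296031952, 0.1521773338317871) 0.001160004630019651
```

View pics/top8.png

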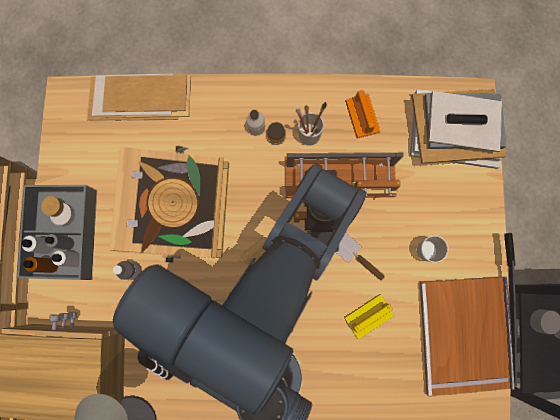

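View pics/scene8.png

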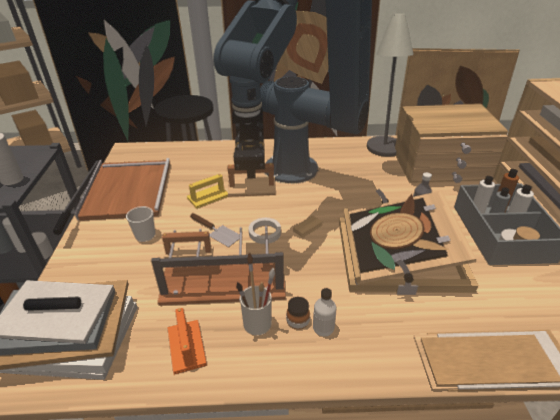

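```bash
cat > tgt.py <<'E'
from h import *
def pose(C,n,h,oy=0.001,lead=0.0316):
    n=np.array(n)/np.linalg.norm(n);x=np.cross([0,0,1],n);x/=np.linalg.norm(x)
    if x[0]<0:x=-x
    R=np.c_[x,np.cross(-n,x),-n]
    return np.array(C)+n*(lead+h)-R[:,1]*oy,R
E
python3 - <<'E'
from tgt import *
for c in ["top","scene"]:
    P=np.load(c+"8.npz")["P"].reshape(-1,3)
    n=np.array([-.0135,-.278,.9605]);C=np.array([.508,.2715,.1]);
    D=P-C;h=D@n;r=np.linalg.norm(D-h[:,None]*n,axis=1)
    for lo,hi,rr in [(-.010,-.003,(.085,.13)),(-.003,.004,(0,.07))]:
        m=(h>lo)&(h<hi)&(r>rr[0])&(r<rr[1])
        cc,nn,k,res=plane(P[m]);print(c,m.sum(),np.degrees(np.arccos(nn[2])),nn,(cc-C)@n,np.degrees(np.arctan2(nn[0],-nn[1])))
p,R=pose([.508,.2715,.1],[-.0135,-.278,.9605],.07);print(p,R);print(rel(p,R))
E
```

```text
top 2161 16.13879168907866 [-0.01365787 -0.27762933  0.96059118] -0.005363714685023986 -2.8163733718663266
top 1377 16.26150561867518 [-0.01465077 -0.27963827  0.95999364] 0.000652611197085775 -2.9990902754420654
scene 2083 16.40215542937572 [-0.01281774 -0.28208648  0.95930335] -0.005797377009815364 -2.60167549198116
scene 1226 16.008315139030135 [-0.0161302  -0.27530473  0.96122168] -0.0007081364929765804 -3.353146119532313
[0.50667501 0.24421493 0.19786383] [[ 0.99882299 -0.04658747  0.01349982]
 [-0.04850399 -0.95935677  0.27799632]
 [ 0.         -0.27832391 -0.96048727]]
(array([ 0.06531318, -0.37703859,  0.04994364]), array([16.09735276,  0.63164796,  3.71612551]))
```

```bash
python3 -m jog '0.01 -0.04 -0.01 0 0 0 0; 0.02 -0.09 -0.02 2 0.1 0.5 0; 0.03 -0.14 -0.02 5 0.2 1.2 0; 0.04 -0.19 -0.02 8 0.3 2 0; 0.05 -0.24 -0.02 11 0.4 3 0; 0.06 -0.29 -0.01 14 0.6 3.7 0; 0.065 -0.34 0.01 16.1 0.6 3.7 0; 0.065 -0.37 0.03 16.1 0.6 3.7 0'; python3 -m jog '0 0 0 0 0 0 0; 0 0 0 0 0 0 0; 0 0 0 0 0 0 0';python3 - <<'E'
from tgt import *
s=read_state();print(s["opening"],s["force"],s["moment"],s["joint_positions"])
p,R=pose([.508,.2715,.1],[-.0143,-.2787,.960],.03);print(rel(p,R))
im,d=capture("wrist");cv2.imwrite("pics/w9.png",im[:,:,::-1]);P=pts("wrist",d,state=s).reshape(-1,3)
# held float in tool frame
L=(P-s["position"])@s["tcp_rot"]; np.savez("w9.npz",P=P,L=L,d=d)
n=np.array([-.0143,-.2787,.960]);C=np.array([.508,.2715,.1]);D=P-C;h=D@n;r=np.linalg.norm(D-h[:,None]*n,axis=1)
m=(abs(h)<.005)&(r<.073);cc,nn,k,res=plane(P[m]);print(m.sum(),nn,(C-cc)@nn,np.degrees(np.arccos(nn[2])))
im,d=capture("scene");cv2.imwrite("pics/s9.png",cv2.resize(im[120:310,320:500],None,fx=3.1,fy=3.1)[:,:,::-1])
E
```

```text
time_s: 11.48
position: [0.507, 0.2383, 0.2173]
tcp_rot: [[0.999, -0.045, 0.014], [-0.047, -0.96, 0.277], [0.001, -0.277, -0.961]]
force: [0.6, -0.8, -1.6]
opening: 0.229
time_s: 11.85
position: [0.5078, 0.236, 0.2191]
tcp_rot: [[0.999, -0.047, 0.016], [-0.049, -0.96, 0.277], [0.003, -0.277, -0.961]]
force: [-0.3, 0.1, -2.5]
opening: 0.227
0.2270849109366248 [-0.2728835   0.14984704 -2.53087708] [-0.24773174 -0.06413028 -0.01404707] [ 4.18564219 22.75461106 96.75913409 18.57315084 59.65782631 -2.33820084]
(array([-0.00180018, -0.00194885,  0.06263158]), array([ 0.10966033, -0.12782245,  0.15137799]))
2677 [-0.01391437 -0.27623865  0.96098834] -0.00025253282811065804 16.056722756170437
```

View pics/w9.png

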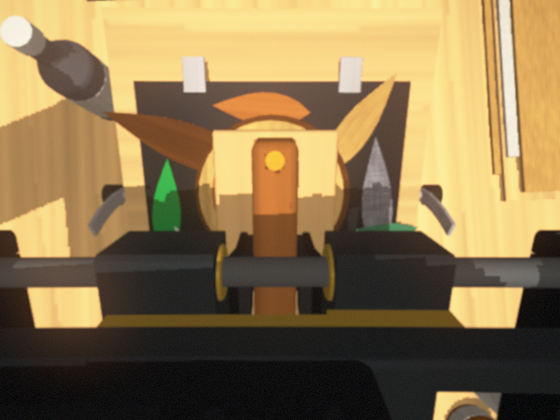

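View pics/s9.png

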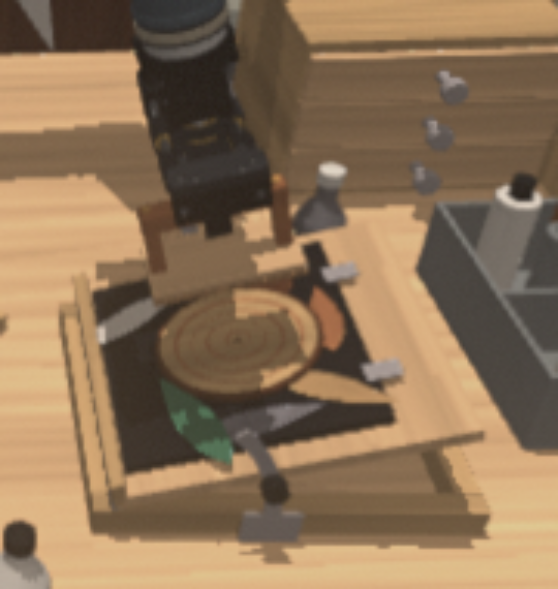

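```bash
python3 - <<'E'
from tgt import *
z=np.load("w9.npz");P,L,d=z["P"],z["L"],z["d"].ravel()
ok=d>.1
# sole top at tool z ~ .0316-.013=.0186 ; bar top at -.0324-.011=-.0434
m=ok&(abs(L[:,2]-.0186)<.006)&(abs(L[:,0])<.045)&(L[:,1]<-.03)&(L[:,1]>-.08)&(abs(L[:,0])>.013)
c,n,k,r=plane(L[m]);print("soletop",m.sum(),c,n,L[m].min(0),L[m].max(0))
m=ok&(abs(L[:,2]+.0434)<.006)&(abs(L[:,0])<.02)&(L[:,1]<-.02)&(L[:,1]>-.08)
c,n,k,r=plane(L[m]);print("bartop",m.sum(),c,n,np.percentile(L[m],[1,99],0))
N=np.array([-.0141,-.2775,.9606]);C=np.array([.508,.2715,.1]);x=np.cross([0,0,1],N);x/=np.linalg.norm(x);x*=np.sign(x[0]);u=np.cross(N,x)
D=P-C;h=D@N;a=D@x;b=D@u
m=ok&(abs(h)<.003)&(np.hypot(a,b)<.09)
pt=np.c_[a,b][m];th=np.arctan2(pt[:,1],pt[:,0]);rr=np.hypot(*pt.T)
e=[]
for t in np.arange(-.6,3.8,.05):
    kk=abs((th-t+np.pi)%(2*np.pi)-np.pi)<.025
    if kk.sum()>3:
        v=np.percentile(rr[kk],98)
        if .06<v<.085:e.append([v*np.cos(t),v*np.sin(t)])
e=np.array(e)
from scipy.optimize import least_squares
f=least_squares(lambda q:np.hypot(e[:,0]-q[0],e[:,1]-q[1])-q[2],[0,0,.075],loss="soft_l1",f_scale=.001)
print(len(e),f.x,C+f.x[0]*x+f.x[1]*u)
g=least_squares(lambda q:np.hypot(e[:,0]-q[0],e[:,1]-q[1])-.075,[0,0],loss="soft_l1",f_scale=.001);print(g.x,C+g.x[0]*x+g.x[1]*u)
E
```

```text
soletop 4335 [-0.00033921 -0.04728245  0.01892559] [0.00387878 0.00781257 0.99996196] [-0.03859249 -0.06348331  0.01655074] [ 0.0375907  -0.03004874  0.02213177]
bartop 4288 [-0.00057461 -0.0398868  -0.04293324] [-9.47930790e-04  1.07877886e-02  9.99941361e-01] [[-0.01033502 -0.06024945 -0.04527253]
 [ 0.0090546  -0.02038541 -0.03909054]]
50 [-0.00113342  0.00285181  0.07479312] [0.50700705 0.27429344 0.1007924 ]
[-0.00114693  0.0030994 ] [0.50700563 0.27453165 0.10086119]
```

```bash
python3 - <<'E'
from tgt import *
p,R=pose([.5072,.2735,.1007],[-.0141,-.2775,.9606],.01,oy=.0013,lead=.032);print(rel(p,R))
E
```

```text
(array([-0.00262038, -0.00436112,  0.08215328]), array([ 0.02502843, -0.13605631,  0.11504722]))
```

```bash
python3 -m jog '-0.001 -0.002 0.02 0 -0.1 0.1 0; -0.0026 -0.0044 0.045 0 -0.1 0.1 0; -0.0026 -0.0044 0.065 0 -0.1 0.1 0; -0.0026 -0.0044 0.076 0 -0.1 0.1 0; -0.0026 -0.0044 0.082 0 -0.1 0.1 0; -0.0026 -0.0044 0.082 0 -0.1 0.1 0; -0.0026 -0.0044 0.082 0 -0.1 0.1 0'
python3 - <<'E'
from tgt import *
F=[]
for i in range(6):
    s=read_state();F.append(s["force"]);capture("wrist")
F=np.array(F);print(F.mean(0),F.std(0))
s=read_state()
p,R=pose([.5072,.2735,.1007],[-.0141,-.2775,.9606],.0,oy=.0013,lead=.032);print(s["position"],rel(p,R,s),F.mean(0)@R[:,2])
im,d=capture("scene");cv2.imwrite("pics/s10.png",cv2.resize(im[120:310,320:500],None,fx=3.1,fy=3.1)[:,:,::-1])
im,d=capture("wrist");cv2.imwrite("pics/w10.png",im[:,:,::-1])
E
```

```text
time_s: 12.82
position: [0.5064, 0.2639, 0.1415]
tcp_rot: [[0.999, -0.047, 0.014], [-0.05, -0.959, 0.277], [0.001, -0.278, -0.961]]
force: [1.0, -0.2, -1.2]
opening: 0.225
[ 0.30129386  0.22364425 -1.81845849] [0.46330577 0.45125839 0.33704733]
[0.50594952 0.26395892 0.14118485] (array([0.00077045, 0.00073268, 0.00955561]), array([0.01842732, 0.04008959, 0.07350399])) 1.8131593530363062
```

View pics/s10.png

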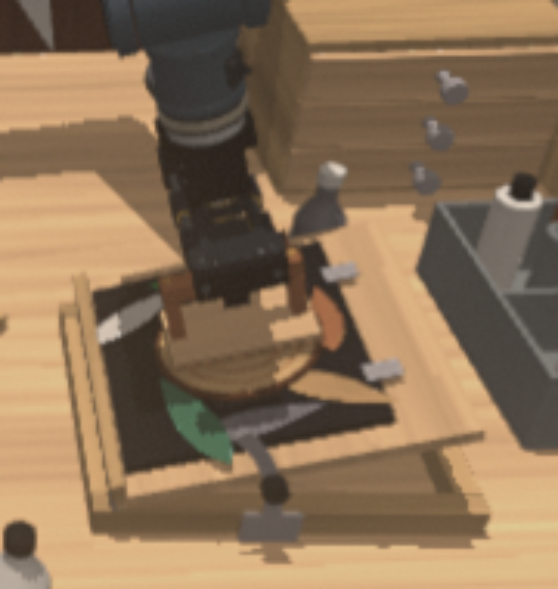

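View pics/w10.png

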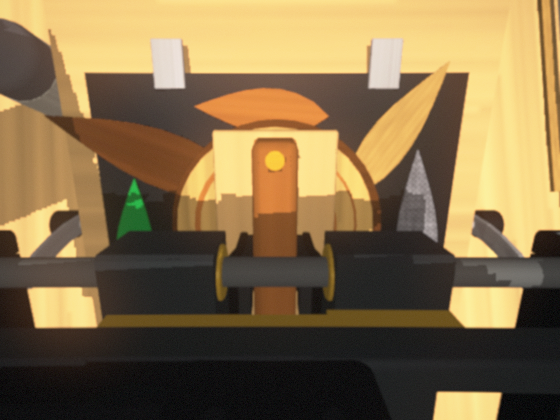

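```bash
python3 -m jog '0.0008 0.0007 0.003 0 0 0 0; 0.0008 0.0007 0.006 0 0 0 0; 0.0008 0.0007 0.0075 0 0 0 0; 0.0008 0.0007 0.0085 0 0 0 0; 0.0008 0.0007 0.0085 0 0 0 0'
```

```text
time_s: 13.85
position: [0.5066, 0.2656, 0.1324]
tcp_rot: [[0.999, -0.048, 0.013], [-0.049, -0.96, 0.277], [-0.001, -0.277, -0.961]]
force: [-0.2, -0.8, -2.1]
opening: 0.227
```

```bash
python3 -m jog '0 0 0.0005 0 0 0 0; 0 0 0.001 0 0 0 0; 0 0 0.001 0 0 0 0'
```

```text
time_s: 14.22
position: [0.5068, 0.2658, 0.1317]
tcp_rot: [[0.999, -0.047, 0.013], [-0.049, -0.96, 0.277], [-0.001, -0.277, -0.961]]
force: [0.6, -0.3, -1.7]
opening: 0.227
```

```bash
python3 -m jog '0 0 0.0005 0 0 0 0; 0 0 0.001 0 0 0 0; 0 0 0.001 0 0 0 0'
```

```text
time_s: 14.6
position: [0.5069, 0.2658, 0.1316]
tcp_rot: [[0.999, -0.047, 0.014], [-0.049, -0.96, 0.277], [-0.0, -0.277, -0.961]]
force: [-1.4, -4.2, 6.5]
opening: 0.229
```

```bash
python3 -m jog '0 0 0.0005 0 0 0 0; 0 0 0.001 0 0 0 0; 0 0 0.001 0 0 0 0'
```

```text
time_s: 14.98
position: [0.5069, 0.2659, 0.1316]
tcp_rot: [[0.999, -0.047, 0.014], [-0.049, -0.96, 0.277], [0.0, -0.277, -0.961]]
force: [-3.4, -6.4, 12.7]
opening: 0.227
```

```bash
python3 -m jog '0 0 -0.0004 0 0 0 0; 0 0 -0.0008 0 0 0 0; 0 0 -0.0008 0 0 0 0'; python3 - <<'E'
from tgt import *
F=[];M=[]
for i in range(6):
    s=read_state();F.append(s["force"]);M.append(s["moment"]);capture("scene")
F=np.array(F);R=s["tcp_rot"];print(F.mean(0),F.std(0),"tool",F.mean(0)@R,"M tool",np.mean(M,0)@R)
p,R=pose([.5072,.2735,.1007],[-.0141,-.2775,.9606],.0,oy=.0013,lead=.032);print(rel(p,R,s),s["qvel"])
im,d=capture("wrist");cv2.imwrite("pics/w11.png",im[:,:,::-1]);P=pts("wrist",d,state=s)
L=((P-s["position"])@s["tcp_rot"]).reshape(-1,3);d=d.ravel();ok=d>.1
m=ok&(abs(L[:,2]-.0186)<.006)&(abs(L[:,0])<.045)&(L[:,1]<-.03)&(L[:,1]>-.08)&(abs(L[:,0])>.013)
c,n,k,r=plane(L[m]);print("soletop",c,n,L[m].min(0),L[m].max(0))
D=P.reshape(-1,3);N=np.array([-.0141,-.2775,.9606]);C=np.array([.5072,.2735,.1007]);h=(D-C)@N;rr=np.linalg.norm(D-C-h[:,None]*N,axis=1)
m=ok&(abs(h)<.005)&(rr<.073);c,n,k,r=plane(D[m]);print("slice",m.sum(),c,n,n@s["tcp_rot"],"h",(c-C)@N)
m=ok&(h<-.002)&(h>-.01)&(rr>.085)&(rr<.13);c,n,k,r=plane(D[m]);print("panel",m.sum(),n,n@s["tcp_rot"])
for c in ["scene","top"]:
    im,d=capture(c)
    cv2.imwrite(f"pics/{c}11.png",(cv2.resize(im[120:310,320:500],None,fx=3.1,fy=3.1) if c=="scene" else im)[:,:,::-1])
E
```

```text
time_s: 15.35
position: [0.5069, 0.2658, 0.1316]
tcp_rot: [[0.999, -0.047, 0.014], [-0.049, -0.96, 0.277], [0.0, -0.277, -0.961]]
force: [-2.4, -5.0, 8.1]
opening: 0.223
[-1.90255655 -4.16482265  7.99015493] [0.39198293 0.45126491 0.32995367] tool [-1.69534545  1.86912285 -8.85664883] M tool [-0.49092362 -0.33360549 -0.01308973]
(array([-1.05151817e-04, -7.14075500e-05, -1.72779888e-04]), array([0.02440287, 0.02204502, 0.09742709])) [-0.02449941 -0.08718936  0.05299309  0.02893327  0.00550466  0.01062902]
soletop [-0.00069105 -0.04727074  0.01882235] [4.10765435e-05 4.78143586e-03 9.99988568e-01] [-0.03856905 -0.06348841  0.01626169] [ 0.03742025 -0.03002686  0.02191109]
slice 7388 [0.50909273 0.30072611 0.10878079] [-0.01423006 -0.27389414  0.96165457] [-6.91617631e-04 -3.32103601e-03 -9.99994246e-01] h 0.00018046891808110063
panel 30613 [-0.01299074 -0.27119221  0.96243754] [ 4.13875510e-04 -6.18932055e-03 -9.99980760e-01]
```

View pics/scene11.png

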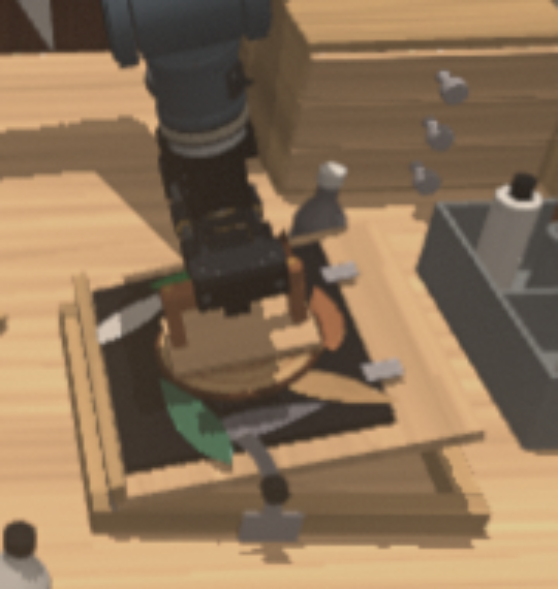

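View pics/w11.png

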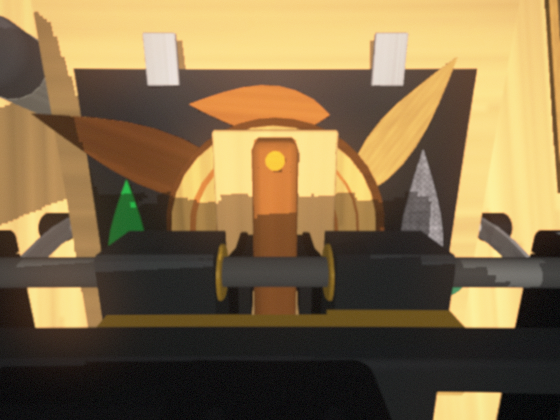

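```bash
python3 -m jog '0 0 0 0 0 0 0; 0 0 0 0 0 0 0; 0 0 0 0 0 0 0; 0 0 0 0 0 0 0; 0 0 0 0 0 0 0; 0 0 0 0 0 0 0'; python3 - <<'E'
from tgt import *
F=[]
for i in range(8):
    s=read_state();F.append(s["force"]);capture("top")
F=np.array(F);print(F.mean(0)@s["tcp_rot"],s["opening"],s["time_s"])
im,_=capture("scene");cv2.imwrite("pics/s12.png",im[:,:,::-1])
E
```

```text
time_s: 16.55
position: [0.5069, 0.2659, 0.1316]
tcp_rot: [[0.999, -0.047, 0.014], [-0.049, -0.96, 0.277], [0.0, -0.277, -0.961]]
force: [-1.9, -3.7, 7.3]
opening: 0.228
[-1.75700575  1.63916222 -8.55518663] 0.22642986629252365 16.9
```

View pics/s12.png

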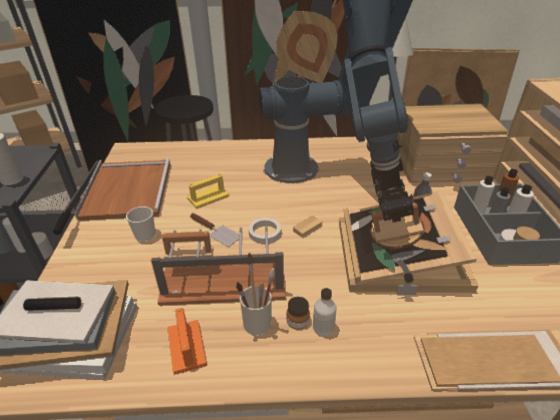

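Steady at about 10.4 N net press; the slim float still hangs on its prongs and everything else looks undisturbed. Handing in.

```bash
python3 -c "
from rig import *
print(hand_in())"
```

```text
the job is handed in; nothing more can be done
None
```

The wide float is lying flush on the middle of the slice, still gripped and pressing with about 10 N. I handed the job in at about 17 s.

- **The lift:** I raised it 22 mm off its prongs, drew it off towards the robot, and tilted it to the easel's slope of about 16°.
- **Force:** it held steady at 10.4 N across the face, allowing about 1.8 N for the float's weight. It peaked at about 15.8 N at first contact and I backed it off. A sideways pull of roughly 2 N remains.
- **Fit:** the wrist camera shows the sole parallel to the slice within about 0.2°. It is centred within a millimetre or so of my best estimate of the middle. The cameras differed by up to 4 mm on where that middle is, so I used a value weighted to the wrist and top views.
- **Surroundings:** in the last scene picture the slim float still hangs in place and nothing else looks disturbed. The slope read 15.8–16.1° after pressing against about 16.2° before, which is within measuring noise.

**Failed check:** the first grasp closed on air just above the bar, touching nothing. The fingertips are about 33 mm shorter than the stated tool frame says, so I measured the offset in the camera images and regripped. The second grip held at the bar's 20 mm width.

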